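# Lock the centrifuge rotor with the two-pin spanner

## Robot

A 7-joint arm with a two-finger parallel gripper is mounted at the origin on the work surface. World frame = base frame: x ahead of the robot, y to its left, z up, the work surface at z = 0. Lengths are in m, angles in rad, forces in N, time in s.
With the tool pointing down it reaches from about 0.4 to 0.875 m from the base axis. Payload 4.4 kg.
Tool frame: the origin (TCP) lies where the fingers leave the gripper's body, on its centre line; the fingertips stand 73 mm ahead of it and the grasp point (between the pads) lies 54 mm ahead of it; y points along the fingers, x is the direction in which the jaws open and shut, and the axes are right-handed (so a half turn about y gives the same grasp; the last joint's range is limited). The gripper opens to 85 mm and grips with 20 to 120 N. Pads are 22 mm wide; open, the fingers measure 114 mm over their backs; the gripper's body (76 mm by 85 mm) begins 54 mm behind the grasp point. The pads swing forward as they close: fully open they stand 13 mm farther back than shut.
Start: joints at [-1.216, 0.628, 0.038, 1.517, -0.027, 0.996, -0.02], TCP at [0.265, 0.593, 0.304] pointing down, gripper open.
Joint ranges: [-3.06, 3.06], [-0.37, 2.12], [-1.25, 1.32], [0.18, 2.47], [-1.1, 4.24], [0.23, 1.98], [-2.94, 2.94]. Speed limits (rad/s): [2.57, 2.57, 3.14, 3.14, 3.14, 3.14, 3.14].

## Interface

Orientations are given as a unit quaternion [x, y, z, w].
In Python, from station import manip gives the robot as it stands.
- The arm moves only by the tool step_arm, never from a script. Its argument "steps" is text: rows parted by semicolons, each of 7 numbers parted by spaces: the shift along the tool's x, y, z in cm, then the turn, a rotation vector about the tool's x, y, z in degrees, then the closure, from -1 (fully open) to 1 (shut), so that 0 is half open. A call has 1 to 12 rows; each row is the pose to reach, as a shift and turn from the pose measured when the call began, along the tool's axes at that moment; what a row does not reach only later rows make up. A row lasts 1/10 s, in which the tool goes at most 50 mm and 8.59 degrees, less where a joint would pass 70% of its speed; a pose out of reach is approached as far as the arm can. A call with a gripper value outside its range is refused whole. The fingers move at their own pace and stop on an object; the grip force is fixed at half the most. Time passes only in rows, so rows that repeat a pose let the fingers close. It gives the time, the measured TCP pose, the force and the opening at its end, in the units of the state.
- manip.sense(): the state, without advancing time (a new reading comes with each control period).
- manip.snapshot(name): name is "side" or "top"; returns a dict with "frame" (384x512x3 uint8, red, green, blue), "range_z" (384x512 float32, m along the optical axis (not along the pixel's ray), 0 where there is no reading), "vertical_fov" (degrees; the focal length in pixels is half the picture's height over the tangent of half this angle, whatever the lens; pixels are square), "cx", "cy" (the principal point, pixels), "R" (3x3) and "t" (3): a world point X has camera coordinates R X + t. Camera axes: x right, y down, z forward; pixel columns grow to the right and rows downward; lengths in m; the calibration is good to about 2 mm. A picture is of the moment at which its call begins.
- manip.job_done(): hands the job in, once; it reports no verdict.
The state is a dict: "time_s": time; "q": joint angles; "qd": joint speeds; "effort": joint torques, N m; "ee_pos": TCP position; "tool_rot": TCP orientation; "contact_force": force on the tool from outside, world axes, zero at the start; "torque": the same for the moment, N m; "opening": opening from 0.0 (shut) to 1.0 (fully open).
Only numpy, scipy, OpenCV 4.12 (cv2) and the standard library are available. Lean on these libraries where they do the work, as an engineer would, in place of code of your own. Each camera call takes 0.05 s, during which the arm holds its last target.

## Task

The rotor has just been put back in the open centrifuge: lock it by turning its steel locking ring clockwise to the stop with the two-pin spanner. Take the spanner from its block, set both pins fully into the two holes of the ring before you turn it, and afterwards put the spanner back upright in the slot of its block. Do not turn the ring with the fingers, and leave everything else on the bench where it stands.

Things in the scene. Friction and masses are not known exactly. Their poses are not given: they have to be found in the camera images.
- spanner_grip (a point): Middle of the spanner's black upright grip, 42 mm long (x), 16 mm wide (y), 46 mm high (z, up). It stands on the steel cross-bar; this point is 24 mm above the bar's top, 32 mm above its underside, 40 mm above the pin tips. Half a turn about z leaves the spanner the same.
- spanner_pins (a point): Point half-way between the spanner's pin tips, 40 mm straight below point spanner_grip, same axes. The two steel pins under the bar lie on the x axis at +22 and -22 mm; each is 5 mm in diameter and 8 mm long, its last 2 mm tapered to 2.6 mm.
- spanner: Two-pin spanner, loose, about 0.16 kg (0.11 to 0.23); origin at the middle of the underside of its bar, which is 66 mm long (x), 18 mm wide (y), 8 mm high. At the start it stands upright in the slot of its block, the bar resting on the block's top.
- ring_top (a point): Centre of the top face of the rotor's level steel locking ring, 160 mm above the bench: 62 mm outside, 28 mm inside diameter, 10 mm thick. Two 8 mm round through holes lie on this frame's x axis at +22 and -22 mm; z is up; the frame turns with the ring. Pins fully in: the spanner's bar rests on this face. A dark line on its +y side points at the small post on the hub when locked.
- ring_hole (a point): Mouth of one of the ring's two holes, level with its top face, on the +x side, 22 mm from the ring's centre. The other is opposite.
- lock_ring (a joint): Angle of the ring, rad: grows as it turns clockwise seen from above, from 0 (open) to 1.40 (locked, hard stop); at the start between 0 and 0.5. Stiff (about 0.16 N m of friction); it stays where it is left.
- block_slot (a point): Middle of the slot in the spanner's block, level with the block's top, 20 mm above the bench. The slot runs along x, 58 mm long, 9 mm wide (y), 13 mm deep; z is up. Both pins of the spanner hang in it and the bar lies along it on the block's top.
- block: The spanner's block, grey plastic, fixed, 110 mm (x) by 75 mm (y), 20 mm high; origin on the bench under the slot's middle, same axes as point block_slot; it reaches 31.5 mm to +y and 43.5 mm to -y. Four small wells 29 mm to -y of the slot hold two sleeves that stand up 4 mm.
- centrifuge: White micro-centrifuge, fixed, 250 mm wide, 315 mm deep, 170 mm high; origin on the bench under the axis of rotor and ring. The rotor does not turn. Its rim round the bowl is 10 mm above the ring's top, 100 mm from the axis. The open lid rises to 400 mm at its +x side, over 110 mm from the axis and leaning outwards; control panel at -x.
- vial: Bystander: small amber vial, 22 mm in diameter, 48 mm high, near the block; origin at its underside.
- pen: Bystander: pen lying near the block, 145 mm long along its x, 11 mm thick.
- jar: Bystander: white specimen jar with cap, 68 mm in diameter, 78 mm high.
- reagent: Bystander: amber bottle, 48 mm in diameter, 105 mm high.
- pipette: Bystander: hand pipette lying on the bench, about 260 mm long along its x, up to 29 mm high.
- tube_rack: Bystander: white rack with tubes, 105 mm by 220 mm, 92 mm high.
Not all that is in view belongs to the job. There is more than one size of the spanner; the one meant has the size given above.

How it is judged:
On the way, in this order (a step that is already met when the one before it is completed fails the run):
1. both pins of the spanner are in the ring's holes, at least 5 mm deep, before the ring has been turned (its hole has moved less than 6 mm) (horizontal distance between spanner_pins and ring_top below 0.003 m and angle between the x axis of spanner_pins and the x axis of ring_top, either way round below 0.15 rad and z of spanner_pins in the frame of ring_top below -0.005 m and distance of ring_hole from where it was at the start of the episode below 0.006 m), for 0.1 s.
2. the ring has been turned to its stop with the pins still in the holes (horizontal distance between spanner_pins and ring_top below 0.003 m and angle between the x axis of spanner_pins and the x axis of ring_top, either way round below 0.15 rad and z of spanner_pins in the frame of ring_top below -0.005 m and value of joint lock_ring above 1.34 rad), for 0.1 s.
At the end, for the whole second after the job is handed in: The ring is at its stop (1.34 rad or more of 1.40) and the spanner stands released and at rest, upright within 0.12 rad, in the slot of its block: the point between its pin tips within 9 mm of the slot's middle along the slot and 5 mm across it, the pins at least 5.5 mm deep in the slot (value of joint lock_ring above 1.34 rad and x of spanner_pins in the frame of block_slot between -0.009 and 0.009 m and y of spanner_pins in the frame of block_slot between -0.005 and 0.005 m and z of spanner_pins in the frame of block_slot below -0.0055 m and angle between spanner_pins's own z axis and vertical below 0.12 rad and linear speed of spanner below 0.02 m/s); the robot touches nothing.
It fails at once if the fingers push on the locking ring (over 3 N) (contact force between the fingers and lock_ring above 3 N).
It fails at once if a bystander (vial, pen, jar, amber bottle, pipette, tube rack) is moved by more than 30 mm (distance of any of vial, pen, jar, reagent, pipette, tube_rack from where it was at the start of the episode above 0.03 m).
It also fails if it takes over 48 s, if anything falls off the work surface, if the arm or the gripper's body presses on something with over 40 N, if the wrist force passes 120 N, or if a joint passes its speed limit or range.

## Working session

There is one attempt and no reset: what is moved stays moved. The work goes in short steps, Python scripts to look and compute and a tool call to move; the robot and the scene stay as the last step left them, time stands still between calls to the robot, and variables do not carry over. Pictures are saved under pics/ and viewed, and the job is handed in when it is done.

Besides the shell and the picture viewer there is one more tool, called after ">>>" as name(argument=value, ...) on one line, values as JSON. step_arm: Moves the arm, as the interface text tells. Its arguments: {"type":"object","properties":{"steps":{"type":"string"}},"required":["steps"]}

```bash
mkdir -p pics
cat > h.py <<'E'
import numpy as np, cv2
from station import manip
def snap(n,f):
    s=manip.snapshot(n); np.savez(f'{f}.npz',**{k:np.array(v) for k,v in s.items()})
    cv2.imwrite(f'pics/{f}.png',s['frame'][:,:,::-1]); return s
def load(f):
    return dict(np.load(f'{f}.npz'))
def foc(s): return s['frame'].shape[0]/2/np.tan(np.radians(float(s['vertical_fov'])/2))
def ray(s,u,v):
    f=foc(s); d=np.array([(u-s['cx'])/f,(v-s['cy'])/f,1.]); R=np.array(s['R']);t=np.array(s['t'])
    return -R.T@t, R.T@d
def atz(s,u,v,z):
    o,d=ray(s,u,v); return o+d*(z-o[2])/d[2]
def proj(s,X):
    f=foc(s); c=np.array(s['R'])@np.array(X)+np.array(s['t']); return c[:2]/c[2]*f+np.array([s['cx'],s['cy']])
def cloud(s):
    f=foc(s); z=s['range_z']; v,u=np.mgrid[:z.shape[0],:z.shape[1]]
    P=np.stack([(u-s['cx'])/f*z,(v-s['cy'])/f*z,z],-1)
    return (P-np.array(s['t']))@np.array(s['R'])
def crop(s,u0,v0,u1,v1,k,f):
    c=s['frame'][v0:v1,u0:u1,::-1]; cv2.imwrite(f'pics/{f}.png',cv2.resize(c,None,fx=k,fy=k,interpolation=cv2.INTER_CUBIC))
E
python3 - <<'E'
from h import *
for n in('top','side'):
    s=snap(n,n+'0'); o,d=ray(s,256,192); print(n,o,d,foc(s))
print(manip.sense())
E
```

```text
top [0.24255132 0.04937706 1.6519669 ] [ 0.18420486 -0.01622751 -0.98275693] 377.4874798046893
side [-0.10909303 -0.60422752  0.97196181] [ 0.50510457  0.50882504 -0.69741138] 394.4816062856027
{'time_s': 0.1, 'q': array([-1.21579244,  0.62925526,  0.03845014,  1.51828151, -0.02700119,
        0.99630823, -0.02000668]), 'qd': array([-0.00049477, -0.00339812, -0.00041004, -0.00405623, -0.00059482,
        0.00256639,  0.00131849]), 'effort': array([ 3.47969210e-03, -5.64534152e+01,  1.23062801e+00, -1.93971491e+01,
        1.13208647e-02,  5.40270674e-03, -9.11229193e-06]), 'ee_pos': array([0.26531326, 0.59290011, 0.30307567]), 'tool_rot': array([ 0.59374153,  0.38403268, -0.38505396, -0.59306268]), 'contact_force': array([-0.01261372, -0.10488562, -0.20656963]), 'torque': array([ 0.00279997, -0.04661808, -0.02464675]), 'opening': 0.9944986498259146}
```

View pics/top0.png

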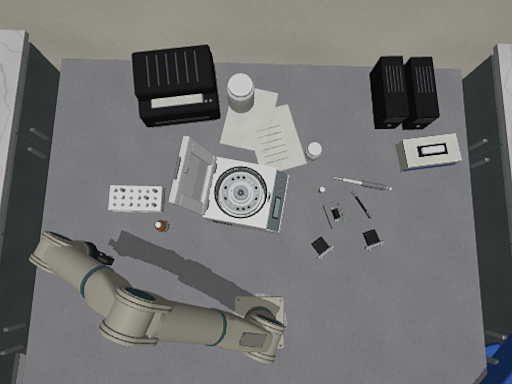

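View pics/side0.png

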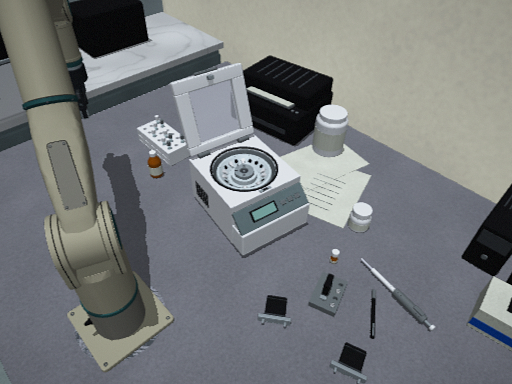

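Run:
```python
from h import *
s=load('side0'); t=load('top0')
crop(s,250,230,390,384,5,'c1'); crop(t,300,175,390,260,7,'c2'); crop(t,200,150,290,235,7,'c3'); crop(s,190,130,310,220,6,'c4')
```

```text
(no output)
```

View pics/c1.png

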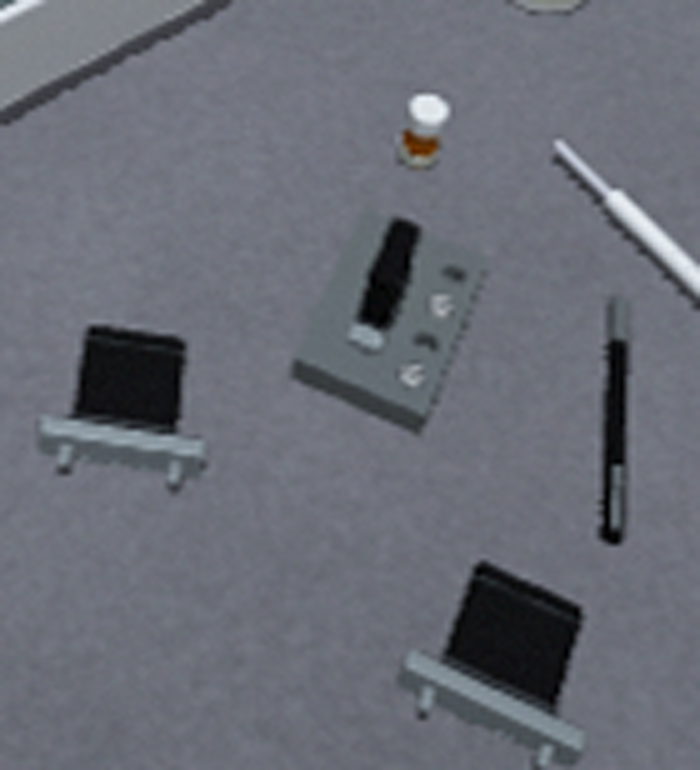

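View pics/c2.png

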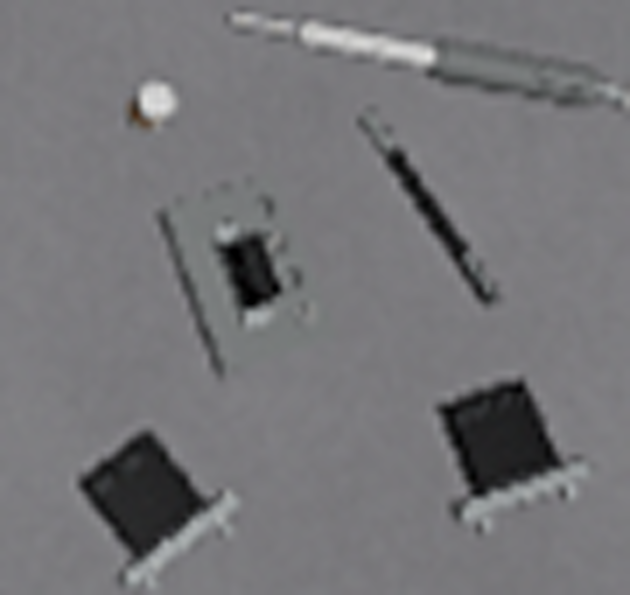

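View pics/c3.png

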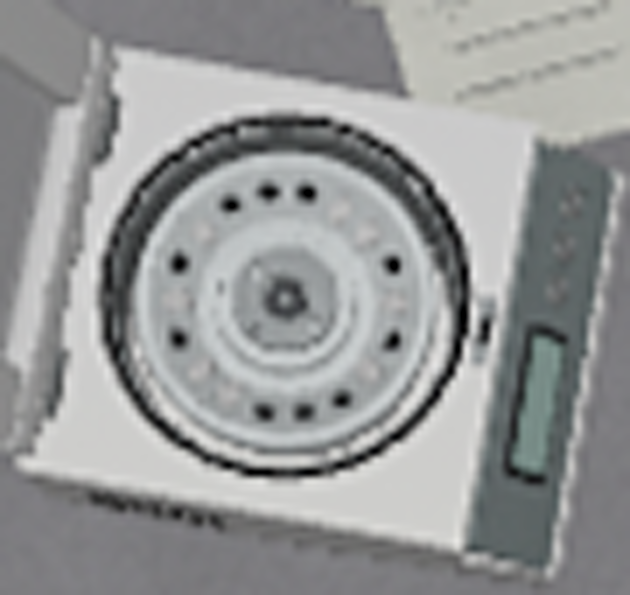

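View pics/c4.png

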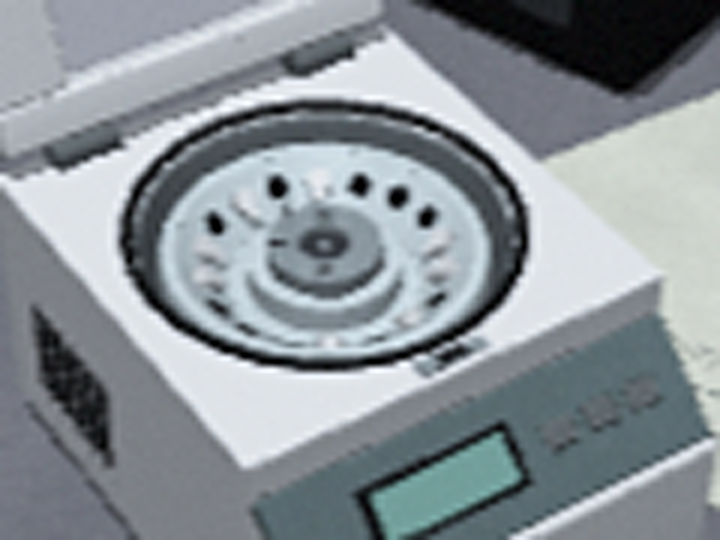

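The spanner candidates in the side view are (328,285), standing in the grey block, and (275,310) and (350,360), both lying on the bench. The one in the block fits because it stands upright in the slot. I'll confirm its size by measuring it.

Run:
```python
from h import *
for n,(u0,v0,u1,v1) in {'side0':(300,255,360,320),'top0':(315,195,350,235)}.items():
    s=load(n); P=cloud(s)[v0:v1,u0:u1].reshape(-1,3); C=s['frame'][v0:v1,u0:u1].reshape(-1,3).astype(int).sum(1)
    for lo,hi in((.068,.09),(.022,.034),(.012,.0215)):
        Q=P[(P[:,2]>lo)&(P[:,2]<hi)]
        if len(Q)<4: print(n,lo,len(Q)); continue
        r=cv2.minAreaRect(Q[:,:2].astype(np.float32)*1000); print(n,lo,len(Q),Q.mean(0).round(4),np.median(Q[:,2]).round(4),r)
    # decoys sizes
for n,bx in {'side0':[(255,290,296,330),(325,335,372,384)],'top0':[(308,232,336,260),(360,226,386,252)]}.items():
    s=load(n);
    for u0,v0,u1,v1 in bx:
        P=cloud(s)[v0:v1,u0:u1].reshape(-1,3);Q=P[P[:,2]>.005]; print(n,'decoy',Q.mean(0).round(3),cv2.minAreaRect(Q[:,:2].astype(np.float32)*1000))
# ring
for n,(u0,v0,u1,v1) in {'side0':(215,145,280,195),'top0':(215,165,270,220)}.items():
    s=load(n); P=cloud(s)[v0:v1,u0:u1].reshape(-1,3)
    h=np.histogram(P[:,2],np.arange(.1,.2,.004)); print(n,list(zip(h[1].round(3),h[0])))
    Q=P[(P[:,2]>.155)&(P[:,2]<.164)]; print(len(Q),np.median(Q,0),Q.mean(0))
```

```text
side0 0.068 81 [ 0.4539 -0.3203  0.0725] 0.0724 ((453.8642883300781, -320.0975341796875), (44.921051025390625, 15.661565780639648), 20.544353485107422)
side0 0.022 92 [ 0.4615 -0.3209  0.0259] 0.0254 ((489.7333068847656, -314.506591796875), (164.8926239013672, 72.8902587890625), 20.32254981994629)
side0 0.012 750 [ 0.4539 -0.3282  0.0182] 0.0183 ((486.883544921875, -315.28009033203125), (174.7505340576172, 75.32145690917969), 19.47310447692871)
top0 0.068 38 [ 0.4582 -0.3173  0.0747] 0.0744 ((458.3531494140625, -317.5279541015625), (40.03485870361328, 17.120018005371094), 21.51516342163086)
top0 0.022 147 [ 0.4578 -0.3234  0.0254] 0.0246 ((460.9447937011719, -323.2961730957031), (108.10033416748047, 76.18408203125), 19.475181579589844)
top0 0.012 195 [ 0.4627 -0.3219  0.018 ] 0.0185 ((456.498779296875, -309.1375732421875), (108.77254486083984, 109.2928466796875), 19.2131290435791)
side0 decoy [ 0.303 -0.271  0.03 ] ((137.482177734375, -426.87603759765625), (600.9119873046875, 88.97412109375), 44.14824295043945)
side0 decoy [ 0.341 -0.487  0.028] ((169.91546630859375, -547.234375), (5
[... 1466 characters left out ...]
64(0.124), np.int64(27)), (np.float64(0.128), np.int64(46)), (np.float64(0.132), np.int64(135)), (np.float64(0.136), np.int64(135)), (np.float64(0.14), np.int64(110)), (np.float64(0.144), np.int64(171)), (np.float64(0.148), np.int64(219)), (np.float64(0.152), np.int64(278)), (np.float64(0.156), np.int64(279)), (np.float64(0.16), np.int64(218)), (np.float64(0.164), np.int64(227)), (np.float64(0.168), np.int64(454)), (np.float64(0.172), np.int64(386)), (np.float64(0.176), np.int64(100)), (np.float64(0.18), np.int64(10)), (np.float64(0.184), np.int64(3)), (np.float64(0.188), np.int64(0)), (np.float64(0.192), np.int64(0))]
564 [0.52420062 0.08714864 0.15898876] [0.52377296 0.08715254 0.15916037]
```

```bash
cat >> h.py <<'E'
def rect(s,cx,cy,z,half,ppm,frame=None):
    # plane image: col=+x world, row = -y world ; ppm px per mm
    n=int(2*half*1000*ppm); j,i=np.mgrid[:n,:n]
    X=cx-half+(i+.5)/ppm/1000; Y=cy+half-(j+.5)/ppm/1000
    P=np.stack([X,Y,np.full_like(X,z)],-1); c=P@np.array(s['R']).T+np.array(s['t']); f=foc(s)
    mu=(c[...,0]/c[...,2]*f+s['cx']).astype(np.float32); mv=(c[...,1]/c[...,2]*f+s['cy']).astype(np.float32)
    return cv2.remap(s['frame'],mu,mv,cv2.INTER_CUBIC)
E
python3 - <<'E'
from h import *
out=[]
for n in('side0','top0'):
    s=load(n); r=rect(s,.526,.088,.160,.045,4.4)[:,:,::-1].copy()
    k=r.shape[0]
    for m in range(0,90,10):
        q=int(m*4.4); cv2.line(r,(q,0),(q,6),(0,0,255)); cv2.line(r,(0,q),(6,q),(0,0,255))
    out.append(r)
cv2.imwrite('pics/r1.png',np.hstack(out)); print(out[0].shape)
from scipy.spatial.transform import Rotation as Ro
print(Ro.from_quat(manip.sense()['tool_rot']).as_matrix().round(3))
E
```

```text
(396, 396, 3)
[[ 0.409 -0.001 -0.913]
 [ 0.913 -0.002  0.409]
 [-0.002 -1.    -0.   ]]
```

View pics/r1.png

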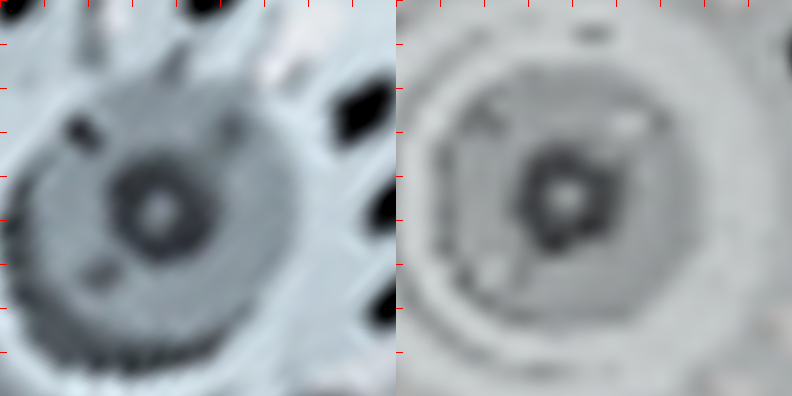

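Run:
```python
from h import *
rows=[]
for z in(.02,.075):
    out=[]
    for n in('side0','top0'):
        s=load(n); r=rect(s,.457,-.319,z,.065,3)[:,:,::-1].copy()
        for m in range(0,130,10):
            q=int(m*3); cv2.line(r,(q,0),(q,6),(0,0,255)); cv2.line(r,(0,q),(6,q),(0,0,255))
        out.append(r)
    cv2.imwrite(f'pics/r2_{int(z*1000)}.png',np.hstack(out))
```

```text
(no output)
```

View pics/r2_20.png

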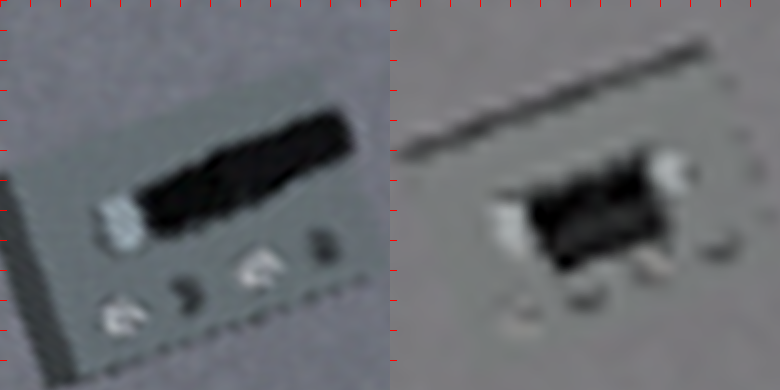

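View pics/r2_75.png

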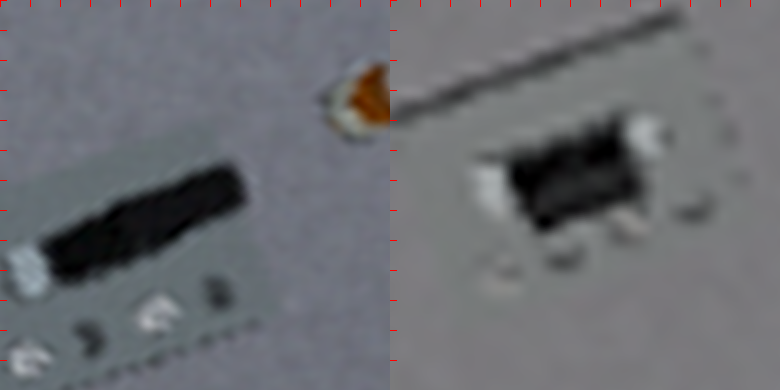

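```bash
cat >> h.py <<'E'
from scipy.spatial.transform import Rotation as Ro
def down(yawdeg):
    a=np.radians(yawdeg); x=np.array([np.cos(a),np.sin(a),0]); y=np.array([0,0,-1.]); return np.stack([x,y,np.cross(x,y)],1)
def rows(tg):
    """tg: list of (x,y,z[TCP],yaw_of_tool_x_deg) -> tool-frame row numbers"""
    st=manip.sense(); R=Ro.from_quat(st['tool_rot']).as_matrix(); p=st['ee_pos']
    print('now',p.round(4),'yaw',np.degrees(np.arctan2(R[1,0],R[0,0])).round(2),'tilt',R[:,1].round(4),'F',st['contact_force'].round(1),'T',st['torque'].round(2),'open',round(st['opening'],3),'q',st['q'].round(2),'t',st['time_s'])
    for x,y,z,w in tg:
        d=R.T@(np.array([x,y,z])-p)*100; v=np.degrees(Ro.from_matrix(R.T@down(w)).as_rotvec()); print(*d.round(2),*v.round(1))
E
python3 - <<'E'
from h import *
L=[]
for i in range(1,5):
    a=np.radians(65.9-15*i); r=.65-.045*i; L.append((r*np.cos(a),r*np.sin(a),.304+.05*i,65.9-17*i))
rows(L)
E
```

```text
now [0.2653 0.5929 0.3031] yaw 65.89 tilt [-7.0e-04 -1.6e-03 -1.0e+00] F [-0.  -0.1 -0.2] T [ 0.   -0.05 -0.02] open 0.994 q [-1.22  0.63  0.04  1.52 -0.03  1.   -0.02] t 0.1
-6.52 -5.08 -15.65 0.0 17.0 -0.1
-16.47 -10.06 -27.99 0.0 34.0 -0.1
-28.56 -15.04 -36.41 0.0 51.0 -0.1
-41.48 -20.02 -40.7 0.1 68.0 -0.1
```

>>> step_arm(steps="0 -5 0 0 0 0 -1; -2 -10 -5 0 6 0 -1; -4 -13 -10 0 12 0 -1; -6.5 -16 -15.5 0 18 0 -1; -10 -19 -20 0 25 0 -1; -13 -20 -24 0 32 0 -1; -16.5 -20 -28 0 40 0 -1; -20.5 -20 -31 0 48 0 -1; -24.5 -20 -34 0 55 0 -1; -28.5 -20 -36.5 0 62 0 -1; -33 -20 -38.5 0 68 0 -1; -37 -20 -40 0 74 0 -1")

```text
time_s: 1.3
ee_pos: [0.477, 0.1414, 0.5028]
tool_rot: [0.706, -0.052, 0.051, -0.705]
contact_force: [1.4, 0.4, 0.5]
opening: 1.0
```

Run:
```python
from h import *
L=[]
for a,r,z,w in((5,.47,.5,-10),(-10,.5,.48,-27),(-22,.53,.38,-45),(-35,.558,.25,-70.3),(-35,.558,.16,-70.3)):
    a=np.radians(a); L.append((r*np.cos(a),r*np.sin(a),z,w))
rows(L)
```

```text
now [0.477  0.1414 0.5028] yaw -8.38 tilt [-8.0e-04 -1.8e-03 -1.0e+00] F [1.4 0.4 0.5] T [-0.04 -0.07  0.05] open 1.0 q [-0.71  0.25  0.48  1.61 -0.12  1.31 -0.36] t 1.3
0.6 0.3 -10.06 0.1 1.6 -0.0
4.85 2.32 -22.35 0.1 18.6 -0.0
6.39 12.34 -33.4 0.1 36.6 0.0
4.77 25.36 -45.89 0.1 61.9 0.0
4.77 34.36 -45.88 0.1 61.9 0.0
```

>>> step_arm(steps="0.5 0 -5 0 0 0 -1; 1.5 0 -9.5 0 6 0 -1; 3 1 -14 0 12 0 -1; 4 2 -18.5 0 18 0 -1; 5 4 -23 0 24 0 -1; 5.5 7 -27 0 30 0 -1; 6 10 -31 0 37 0 -1; 6 13 -35 0 44 0 -1; 5.5 16 -39 0 50 0 -1; 5 20 -43 0 56 0 -1; 4.8 24 -45.5 0 62 0 -1; 4.8 26 -46 0 62 0 -1")

```text
time_s: 2.5
ee_pos: [0.4545, -0.3239, 0.2407]
tool_rot: [0.578, -0.41, 0.409, -0.575]
contact_force: [0.6, -0.4, 0.3]
opening: 0.998
```

Run:
```python
from h import *
rows([(.457,-.3195,z,-70.3) for z in (.25,.16,.106)])
s=snap('side','side1');t=snap('top','top1')
crop(s,220,180,420,330,4,'c5')
```

```text
now [ 0.4545 -0.3239  0.2407] yaw -70.79 tilt [-0.005  -0.0026 -1.    ] F [ 0.6 -0.4  0.3] T [0.04 0.05 0.04] open 0.998 q [ 0.14  0.67  0.68  1.85 -0.56  0.82 -0.12] t 2.5
-0.33 -0.93 0.38 0.3 -0.5 0.0
-0.34 8.07 0.43 0.3 -0.5 0.0
-0.34 13.47 0.46 0.3 -0.5 0.0
```

View pics/c5.png

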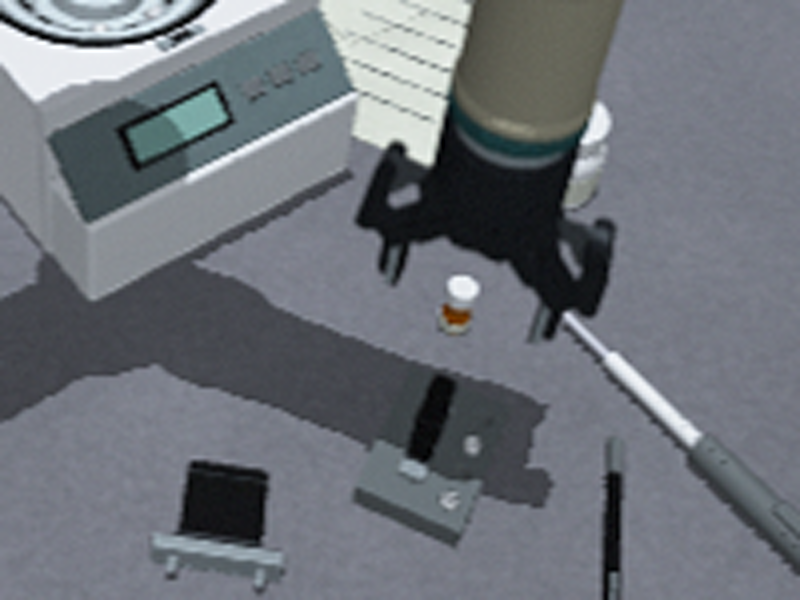

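>>> step_arm(steps="-0.3 2 0.4 0.3 -0.5 0 -1; -0.3 6 0.4 0.3 -0.5 0 -1; -0.3 10 0.4 0.3 -0.5 0 -1; -0.3 12.5 0.4 0.3 -0.5 0 -1; -0.3 13.2 0.5 0.3 -0.5 0 -1; -0.3 13.2 0.5 0.3 -0.5 0 -1")

```text
time_s: 3.2
ee_pos: [0.4585, -0.316, 0.1087]
tool_rot: [-0.579, 0.407, -0.404, 0.58]
contact_force: [-0.5, -1.2, 0.8]
opening: 0.997
```

Run:
```python
from h import *
rows([(.457,-.3195,z,-70.3) for z in (.109,)])
s=snap('side','side2')
crop(s,260,220,400,325,5,'c6')
```

```text
now [ 0.4585 -0.316   0.1087] yaw -69.97 tilt [-0.0019  0.0036 -1.    ] F [-0.5 -1.2  0.8] T [0.02 0.02 0.03] open 0.997 q [ 0.25  0.85  0.49  1.93 -0.74  0.56  0.02] t 3.2
0.27 -0.03 -0.26 0.0 0.3 -0.2
```

View pics/c6.png

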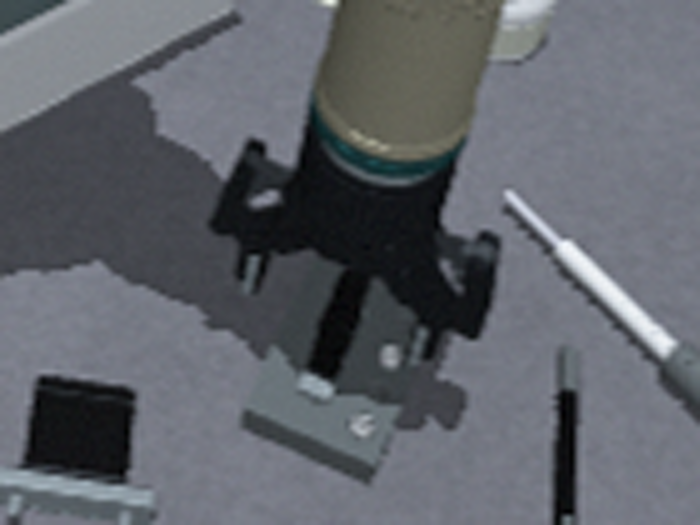

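>>> step_arm(steps="0.2 0 -0.2 0 0.3 0 -1; 0.3 0 -0.3 0 0.3 -0.2 -1; 0.3 0 -0.3 0 0.3 -0.2 0; 0.3 0 -0.3 0 0.3 -0.2 1; 0.3 0 -0.3 0 0.3 -0.2 1; 0.3 0 -0.3 0 0.3 -0.2 1; 0.3 0 -0.3 0 0.3 -0.2 1; 0.3 0 -0.3 0 0.3 -0.2 1; 0.3 0 -0.3 0 0.3 -0.2 1; 0.3 0 -0.3 0 0.3 -0.2 1")

```text
time_s: 4.25
ee_pos: [0.457, -0.3206, 0.1096]
tool_rot: [0.578, -0.407, 0.407, -0.578]
contact_force: [-0.2, -0.1, 2.3]
opening: 0.178
```

Run:
```python
from h import *
rows([(.457,-.3195,z,-70.3) for z in (.109,.16)])
s=snap('side','side3')
crop(s,260,220,400,325,5,'c7')
```

```text
now [ 0.457  -0.3206  0.1096] yaw -70.29 tilt [ 6.0e-04 -1.1e-03 -1.0e+00] F [-0.2 -0.1  2.3] T [0.01 0.02 0.01] open 0.178 q [ 0.26  0.85  0.49  1.93 -0.74  0.55  0.03] t 4.25
-0.1 0.06 0.04 -0.0 0.0 0.1
-0.09 -5.04 0.04 -0.0 0.0 0.1
```

View pics/c7.png

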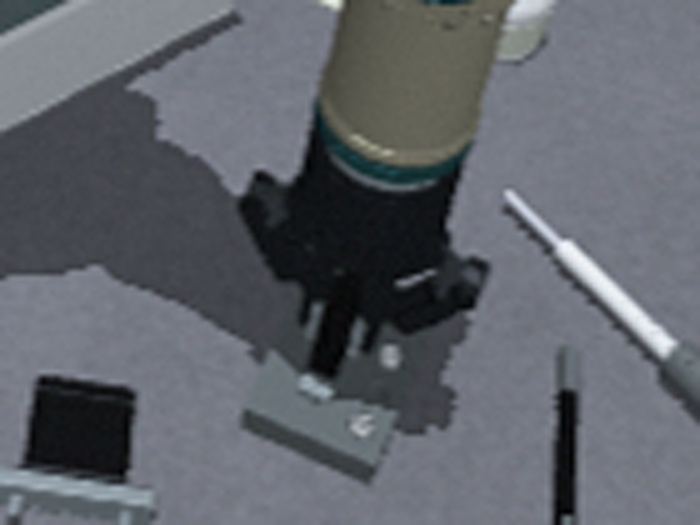

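>>> step_arm(steps="0 -1 0 0 0 0 1; 0 -3 0 0 0 0 1; 0 -7 0 0 0 0 1; 0 -12 0 0 0 0 1; 0 -16 0 0 0 0 1; 0 -20 0 0 0 0 1; 0 -20 0 0 0 0 1")

```text
time_s: 5.0
ee_pos: [0.4581, -0.3225, 0.3151]
tool_rot: [0.578, -0.403, 0.411, -0.578]
contact_force: [0.5, -0.9, -1.4]
opening: 0.181
```

Run:
```python
from h import *
rows([(.519,.088,.31,-43),(.519,.088,.285,-43)])
```

```text
now [ 0.4581 -0.3225  0.3151] yaw -70.31 tilt [ 0.0087 -0.0069 -0.9999] F [ 0.5 -0.9 -1.4] T [-0.05 -0.05  0.03] open 0.181 q [ 0.09  0.58  0.76  1.78 -0.48  0.96 -0.19] t 5.0
-36.6 0.29 19.56 -0.2 -27.3 0.6
-36.62 2.79 19.55 -0.2 -27.3 0.6
```

>>> step_arm(steps="-3 0 1.5 0 -2 0.5 1; -7 0 3.8 0 -5 0.6 1; -11 0 6 0 -8 0.6 1; -15 0 8 0 -11 0.6 1; -19 0 10 0 -14 0.6 1; -23 0 12.3 0 -17 0.6 1; -27 0 14.5 0 -20 0.6 1; -31 0 16.5 0 -23 0.6 1; -34 0 18.3 -0.2 -25.5 0.6 1; -36.6 0.3 19.5 -0.2 -27.3 0.6 1; -36.6 0.5 19.5 -0.2 -27.3 0.6 1; -36.6 1 19.5 -0.2 -27.3 0.6 1")

```text
time_s: 6.2
ee_pos: [0.5179, 0.0881, 0.3021]
tool_rot: [0.658, -0.259, 0.259, -0.658]
contact_force: [-0.4, -0.4, -1.7]
opening: 0.177
```

Run:
```python
from h import *
rows([(.519,.088,.275,-43)])
s=snap('side','side4');t=snap('top','top4')
crop(s,190,110,310,200,6,'c8'); crop(t,190,140,290,215,7,'c9')
```

```text
now [0.5179 0.0881 0.3021] yaw -42.93 tilt [-1.1e-03 -9.0e-04 -1.0e+00] F [-0.4 -0.4 -1.7] T [-0.02 -0.07 -0.01] open 0.177 q [-0.66  0.53  0.66  1.88 -0.41  0.88 -0.55] t 6.2
0.09 2.71 0.07 0.1 0.1 -0.0
```

View pics/c8.png

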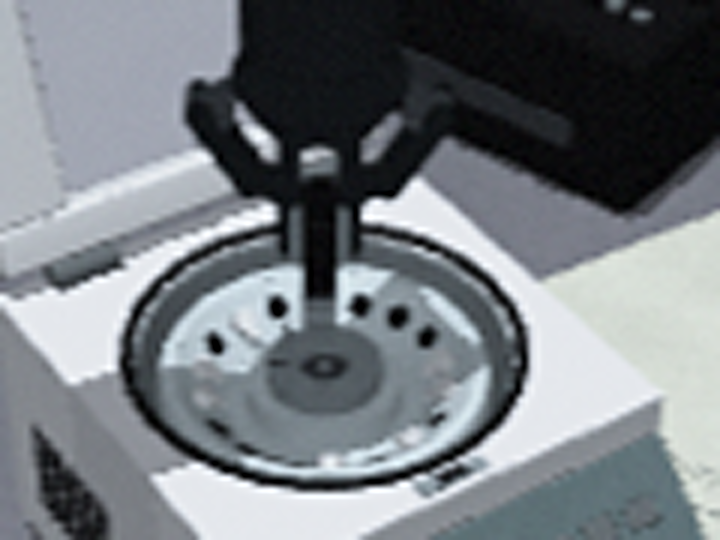

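View pics/c9.png

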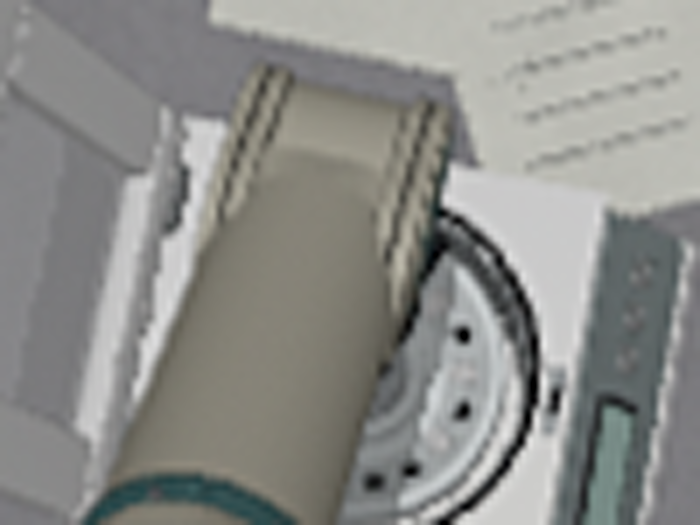

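>>> step_arm(steps="0.1 1 0.1 0.1 0 0 1; 0.1 2 0.1 0.1 0 0 1; 0.1 3 0.1 0.1 0 0 1; 0.1 3.6 0.1 0.1 0 0 1; 0.1 3.6 0.1 0.1 0 0 1; 0.1 3.6 0.1 0.1 0 0 1")

```text
time_s: 6.9
ee_pos: [0.519, 0.0863, 0.2658]
tool_rot: [0.658, -0.26, 0.26, -0.657]
contact_force: [-0.2, -0.4, -2.0]
opening: 0.178
```

Run:
```python
from h import *
rows([(.519,.088,.26,-43)])
s=snap('side','side5')
s0=load('side0')
a=[];
for q in(s0,s): a.append(cv2.resize(q['frame'][140:190,215:275,::-1],None,fx=6.5,fy=6.5,interpolation=cv2.INTER_CUBIC))
cv2.imwrite('pics/c10.png',np.hstack(a))
st=manip.sense()
R=Ro.from_quat(st['tool_rot']).as_matrix(); p=st['ee_pos']
# spanner axes: x=tool x+90 => direction
sx=np.cross([0,0,1],R[:,0]); sy=R[:,0]
b=p+R[:,1]*.0976
for nm,ex,ey,ez in(('tip-',-.022,0,0),('tip+',.022,0,0),('barNear bot',-.033,0,.008),('barNear top',-.033,0,.016),('barL',-.033,.009,.012),('barR',-.033,-.009,.012),('gripnearbot',-.021,0,.016)):
    X=b+sx*ex+sy*ey-R[:,1]*ez; print(nm,X.round(4),((proj(s,X)-[215,140])*6.5).round(1))
```

```text
now [0.519  0.0863 0.2658] yaw -43.14 tilt [-1.e-03 -2.e-04 -1.e+00] F [-0.2 -0.4 -2. ] T [0.05 0.02 0.03] open 0.178 q [-0.63  0.58  0.62  1.91 -0.46  0.8  -0.51] t 6.9
-0.12 0.58 0.13 0.0 -0.1 -0.0
tip- [0.504  0.0702 0.1685] [185.7 210.9]
tip+ [0.5341 0.1024 0.1685] [187.1 150.9]
barNear bot [0.4965 0.0622 0.1765] [185.4 213.6]
barNear top [0.4965 0.0622 0.1845] [185.4 200.7]
barL [0.5031 0.0561 0.1805] [204.6 207.3]
barR [0.49   0.0684 0.1805] [166.1 206.9]
gripnearbot [0.5047 0.071  0.1845] [185.8 183.8]
```

View pics/c10.png

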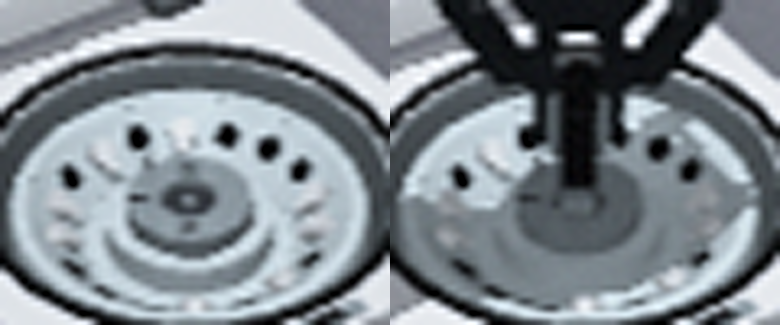

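Run:
```python
from h import *
a=[]
for n in('side0','side5'):
    c=load(n)['frame'][155:185,230:258,::-1]; c=cv2.resize(c,None,fx=14,fy=14,interpolation=cv2.INTER_CUBIC)
    c=cv2.convertScaleAbs(c,alpha=1.5,beta=-40)
    for k in range(0,28,5): cv2.line(c,(k*14,0),(k*14,8),(0,0,255))
    for k in range(0,30,5): cv2.line(c,(0,k*14),(8,k*14),(0,0,255))
    a.append(c)
cv2.imwrite('pics/c11.png',np.hstack(a))
g=load('side0')['frame'].astype(int).sum(2)//3
print(g[162:180,238:250]); 
g=load('side5')['frame'].astype(int).sum(2)//3
print(g[164:180,236:252])
```

```text
[[189 212 212 189 212 229 181 186 220 214 187 105]
 [188 211 217 186 163 179 202 219 223 221 219 212]
 [171 204 181 159 146 147 153 161 170 184 194 207]
 [124 157 151 150 132  98 102 134 151 155 152 162]
 [139 149 150 150 136 118 109 135 154 152 150 146]
 [144 149 153 155 137 118 120 130 151 157 153 147]
 [146 152 136 105  90  89  92  95 104 128 146 148]
 [151 133  99  65  58  62  64  62  65  86 133 150]
 [137 122  70  55  68 123 123  72  54  60 121 151]
 [146 126  75  55  60  97 106  74  53  78 131 151]
 [150 151 137 102  66  62  63  57  77 131 152 151]
 [148 151 154 151 136 125 125 138 152 155 154 150]
 [150 151 157 156 143 110  96 133 157 156 153 151]
 [124 148 159 158 136 104 107 141 159 157 159 138]
 [ 87 105 132 146 140 145 155 149 135 130 108  85]
 [ 80  86  91  92  93  96  99  95  93  87  78  70]
 [191 134  82  79  83  84  86  83  81  82  85 168]
 [210 207 206 193 142 105 107 106 112 176 209 213]]
[[195 126 178 199 130  61   8  10  12  10  59 110 135 147 151 148]
 [197 117  88 110  88  45   7  13   8   6  38  83  97 101 124 146]
 [139  87  81  90  80  43   5   9   8  10  37  
[... 191 characters left out ...]
  65  61  76  88  90  90  91]
 [ 49  58  82  83  68  77  89  88  90  90  69  56  79  91  88  88]
 [ 86  84  85  81  58  82 102 101 100 105  77  59  81  90  90  90]
 [ 91  90  90  88  87  88  92  92  95  95  73  76  90  91  90  93]
 [ 90  89  88  89  91  86  80  83  84  83  79  86  94  88  89  93]
 [ 85  90  88  92  93  92  89  88  86  91  95  90  93  90  90  88]
 [ 79  82  87  90  94  93  89  88  91  89  92  93  92  91  86  75]
 [ 87  79  86  90  91  94  92  89  90  93  94  90  88  85  81  89]
 [121 102  91  89  89  92  91  90  91  89  91  87  85  84  95 119]
 [129 131 123 105  92  87  87  92  88  89  90  90 102 119 130 134]
 [128 131 128 127 127 121 118 118 119 118 126 131 131 130 133 132]]
```

View pics/c11.png

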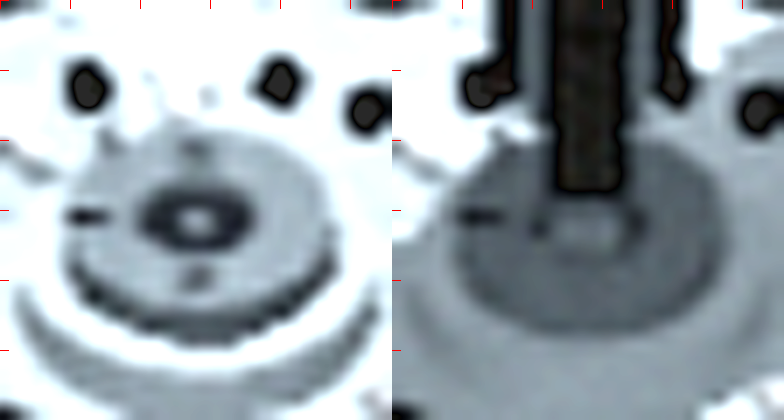

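Run:
```python
from h import *
s=load('side0')
C=atz(s,243.53,170.04,.16); A=atz(s,243.53,165.92,.16); B=atz(s,243.53,174.16,.16)
d=A-B; print(C,np.linalg.norm(d),np.degrees(np.arctan2(d[1],d[0])))
R=down(-43.14); sx=np.cross([0,0,1],R[:,0])
# side5
for z in(.1835,.1845):
  G=atz(s,243.5,168.7,z); print('spanner centre',G+sx*.021, 'tcp .519 .0863')
# in block, side0: near end of grip bottom at z=.028
g=s['frame'].astype(int).sum(2)//3
print(g[286:302,318:334])
p=np.array([.457,-.3206,.0120]);R=down(-70.29);sx=np.cross([0,0,1],R[:,0])
for e,z in((-.021,.028),(-.033,.028),(-.033,.02),(.021,.074)): print(proj(s,[*(p+sx*e)[:2],z]))
```

```text
[0.51802028 0.08582448 0.16      ] 0.0392122593903872 47.72400799546362
spanner centre [0.51834237 0.08583584 0.1835    ] tcp .519 .0863
spanner centre [0.51756481 0.08498007 0.1845    ] tcp .519 .0863
[[107 106 107 107 113  71   2  11  11  15  14  24  29  46  88 111]
 [108 108 107 110  97  57  10   8   1  10  11  16  33  80 107 108]
 [107 107 110 112  80  21  10   8  10   8  15   9  39  91 111 110]
 [109 108 108 111  73  13   8  10  12   9   9  22  47  91 109 107]
 [107 108 111 100  54   9   8   8  11  11   9  37  85 109 108 107]
 [107 107 111  91  43   7  11  12  10  10  26  52  90 110 106 109]
 [108 107 112  77  21   3   9  12   8   8  42  57  90 108 106 108]
 [108 107 100  65  25   9   7   9   3   7  37  87 108 109 107 105]
 [107 108 112  90  50  38  24  11   4  25  50  91 111 107 108 106]
 [109 103 131 149 143 129  83  36  39  45  83 107 109 109 108 109]
 [107 115 139 150 147 147 146 129  89  90 106 109 109 109 108  95]
 [107 114 142 154 147 146 151 156 121  96 108 110 107 109  95  72]
 [107  95  87 100 133 151 152 162 129  98 107 107 108 110  94  65]
 [109 107 100  92  93  97 121 126 106 105 108 107 106 107 107  99]
 [107 107 109 106  86  78  86  89  98 107 108 108 107 107 106 107]
 [107 109 107 109 107 103 104 106 105 109 106 104 108 109 108 106]]
[324.0205443  294.13314447]
[322.50854661 297.612378  ]
[322.09711152 299.17750645]
[331.71887727 272.85235989]
```

>>> step_arm(steps="0 0.3 0.05 0 0 0 1; 0 0.6 0.05 0 0 0 1; 0 0.9 0.05 0 0 0 1; 0 1.2 0.05 0 0 0 1; 0 1.2 0.05 0 0 0 1; 0 1.2 0.05 0 0 0 1")

```text
time_s: 7.55
ee_pos: [0.5195, 0.0866, 0.254]
tool_rot: [0.658, -0.26, 0.26, -0.657]
contact_force: [0.8, -0.7, -1.7]
opening: 0.182
```

Run:
```python
from h import *
rows([(.519,.0863,.2496,-43)])
s=snap('side','side6')
a=[]
for n in('side0','side6'):
    c=load(n)['frame'][155:185,230:258,::-1]; c=cv2.resize(c,None,fx=14,fy=14,interpolation=cv2.INTER_CUBIC)
    a.append(cv2.convertScaleAbs(c,alpha=1.5,beta=-40))
cv2.imwrite('pics/c12.png',np.hstack(a))
```

```text
now [0.5195 0.0866 0.254 ] yaw -43.14 tilt [-6.e-04 -2.e-04 -1.e+00] F [ 0.8 -0.7 -1.7] T [ 0.03 -0.01  0.04] open 0.182 q [-0.62  0.59  0.61  1.93 -0.47  0.77 -0.49] t 7.55
-0.01 0.44 -0.06 0.0 -0.1 -0.0
```

View pics/c12.png

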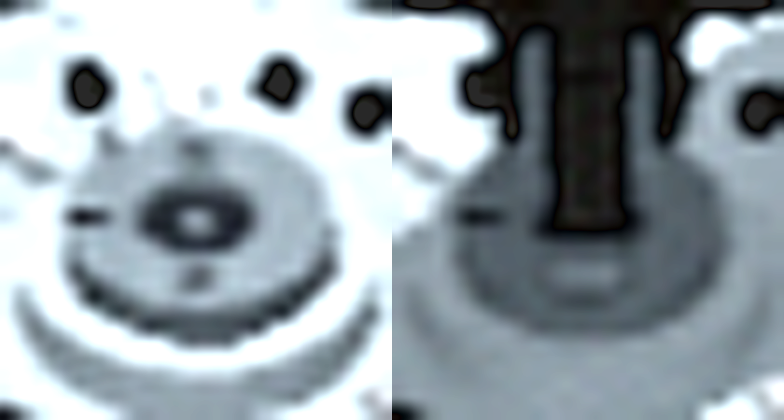

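>>> step_arm(steps="0 0.2 0 0 0 0 1; 0 0.35 0 0 0 0 1; 0 0.45 0 0 0 0 1; 0 0.5 0 0 0 0 1; 0 0.5 0 0 0 0 1")

```text
time_s: 8.1
ee_pos: [0.5195, 0.0866, 0.2496]
tool_rot: [-0.658, 0.26, -0.26, 0.658]
contact_force: [-1.9, 0.2, 4.7]
opening: 0.18
```

Run:
```python
from h import *
rows([(.519,.0863,.2496,-43)])
s=snap('side','side7')
a=[]
for n in('side6','side7'):
    c=load(n)['frame'][155:185,230:258,::-1]; c=cv2.resize(c,None,fx=14,fy=14,interpolation=cv2.INTER_CUBIC)
    a.append(cv2.convertScaleAbs(c,alpha=1.8,beta=-40))
cv2.imwrite('pics/c13.png',np.hstack(a))
```

```text
now [0.5195 0.0866 0.2496] yaw -43.14 tilt [-3.e-04  3.e-04 -1.e+00] F [-1.9  0.2  4.7] T [ 0.06  0.43 -0.02] open 0.18 q [-0.61  0.6   0.6   1.93 -0.48  0.76 -0.49] t 8.1
-0.02 -0.0 -0.06 -0.0 -0.1 -0.0
```

View pics/c13.png

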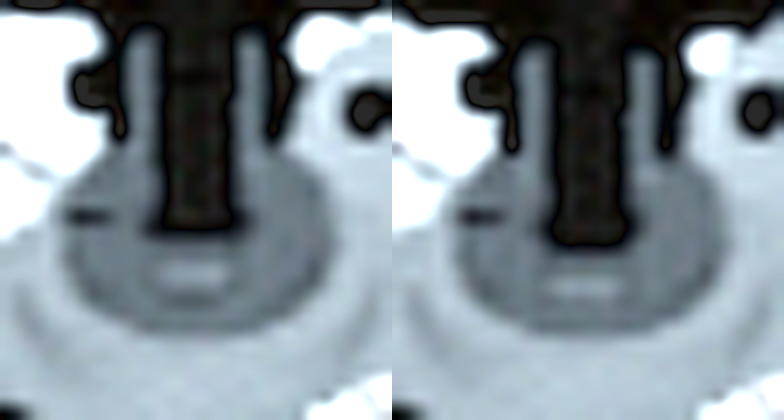

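>>> step_arm(steps="0 0 0 0 4 0 1; 0 0 0 0 8 0 1; 0 0 0 0 12 0 1; 0 0 0 0 16 0 1; 0 0 0 0 16 0 1")

```text
time_s: 8.65
ee_pos: [0.5196, 0.0866, 0.2496]
tool_rot: [0.615, -0.349, 0.349, -0.615]
contact_force: [-0.2, -0.3, 1.6]
opening: 0.18
```

Run:
```python
from h import *
rows([(.5195,.0866,.2496,-80)])
s=snap('side','side8')
a=[]
for n in('side7','side8'):
    c=load(n)['frame'][155:185,230:258,::-1]; c=cv2.resize(c,None,fx=14,fy=14,interpolation=cv2.INTER_CUBIC)
    a.append(cv2.convertScaleAbs(c,alpha=1.8,beta=-40))
cv2.imwrite('pics/c14.png',np.hstack(a))
```

```text
now [0.5196 0.0866 0.2496] yaw -59.14 tilt [-1.e-04 -0.e+00 -1.e+00] F [-0.2 -0.3  1.6] T [0.   0.15 0.  ] open 0.18 q [-0.66  0.62  0.68  1.93 -0.54  0.78 -0.7 ] t 8.65
0.0 -0.0 -0.01 0.0 20.9 -0.0
```

View pics/c14.png

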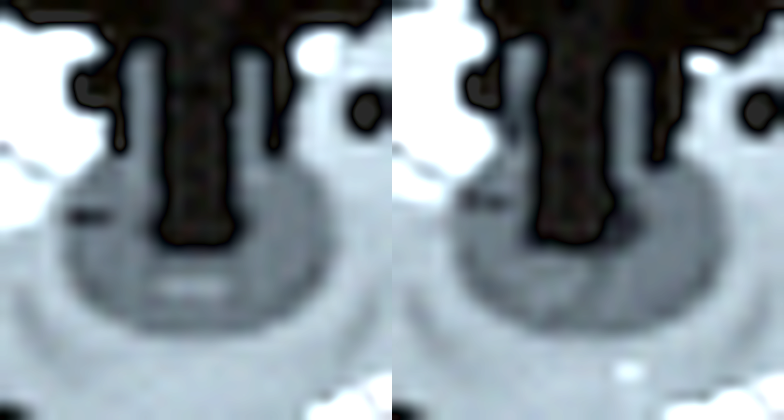

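>>> step_arm(steps="0 0 0 0 4 0 1; 0 0 0 0 8 0 1; 0 0 0 0 12 0 1; 0 0 0 0 16 0 1; 0 0 0 0 20 0 1; 0 0 0 0 24 0 1; 0 0 0 0 28 0 1; 0 0 0 0 32 0 1; 0 0 0 0 34 0 1; 0 0 0 0 34 0 1")

```text
time_s: 9.7
ee_pos: [0.5196, 0.0867, 0.2496]
tool_rot: [-0.487, 0.513, -0.513, 0.487]
contact_force: [-0.9, 0.2, 1.6]
opening: 0.184
```

Run:
```python
from h import *
rows([(.5195,.0866,.2496,-110)])
s=snap('side','side9');
a=[]
for n in('side8','side9'):
    c=load(n)['frame'][155:185,230:258,::-1]; c=cv2.resize(c,None,fx=14,fy=14,interpolation=cv2.INTER_CUBIC)
    a.append(cv2.convertScaleAbs(c,alpha=1.8,beta=-40))
cv2.imwrite('pics/c15.png',np.hstack(a))
```

```text
now [0.5196 0.0867 0.2496] yaw -93.0 tilt [ 0.e+00  1.e-04 -1.e+00] F [-0.9  0.2  1.6] T [0.14 0.14 0.06] open 0.184 q [-0.75  0.68  0.85  1.93 -0.68  0.85 -1.16] t 9.7
0.01 0.0 -0.01 -0.0 17.0 -0.0
```

View pics/c15.png

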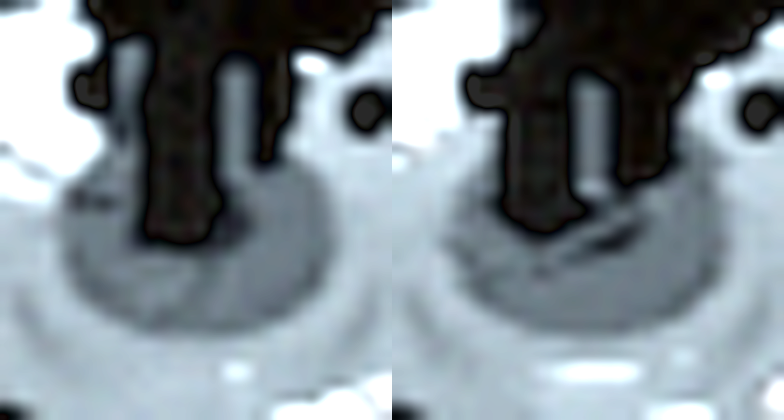

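>>> step_arm(steps="0 0 0 0 2 0 1; 0 0 0 0 4 0 1; 0 0 0 0 6 0 1; 0 0 0 0 8 0 1")

```text
time_s: 10.15
ee_pos: [0.5196, 0.0868, 0.2496]
tool_rot: [-0.449, 0.546, -0.546, 0.449]
contact_force: [-1.3, -0.1, 1.5]
opening: 0.178
```

```bash
python3 -c "
from h import *
rows([])"
```

```text
now [0.5196 0.0868 0.2496] yaw -101.12 tilt [-0.e+00  2.e-04 -1.e+00] F [-1.3 -0.1  1.5] T [0.06 0.17 0.18] open 0.178 q [-0.77  0.69  0.89  1.93 -0.71  0.87 -1.27] t 10.15
```

>>> step_arm(steps="0 0 0 0 2 0 1; 0 0 0 0 4 0 1; 0 0 0 0 6 0 1; 0 0 0 0 8 0 1")

```text
time_s: 10.55
ee_pos: [0.5197, 0.0869, 0.2496]
tool_rot: [0.411, -0.575, 0.576, -0.41]
contact_force: [-1.5, -1.0, 1.6]
opening: 0.176
```

```bash
python3 -c "
from h import *
rows([]); s=snap('side','side10')
crop(s,215,135,275,185,10,'c16')"
```

```text
now [0.5197 0.0869 0.2496] yaw -108.99 tilt [-4.e-04 -1.e-03 -1.e+00] F [-1.5 -1.   1.6] T [-0.18  0.24  2.35] open 0.176 q [-0.79  0.71  0.93  1.93 -0.74  0.88 -1.38] t 10.55
```

View pics/c16.png

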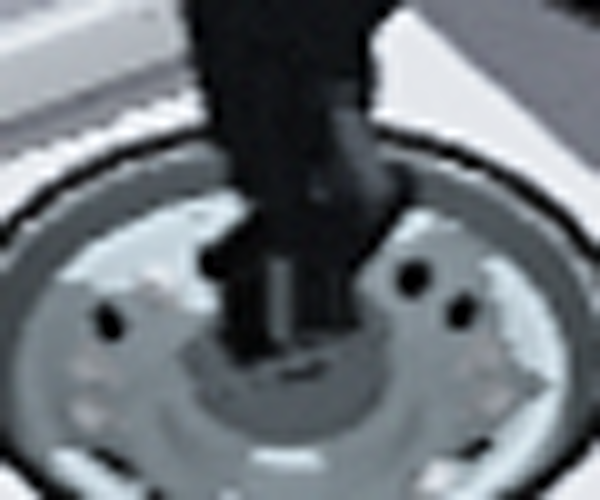

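>>> step_arm(steps="0 0 0 0 0 0 1; 0 0 0 0 -1 0 1; 0 0 0 0 -1.5 0 1; 0 0 0 0 -1.5 0 1")

```text
time_s: 11.0
ee_pos: [0.5197, 0.0869, 0.2496]
tool_rot: [0.418, -0.57, 0.571, -0.418]
contact_force: [-1.0, -0.2, 1.6]
opening: 0.178
```

```bash
python3 -c "
from h import *
rows([])"
```

```text
now [0.5197 0.0869 0.2496] yaw -107.57 tilt [-2.e-04 -7.e-04 -1.e+00] F [-1.  -0.2  1.6] T [-0.15  0.09  1.51] open 0.178 q [-0.79  0.71  0.92  1.93 -0.73  0.88 -1.36] t 11.0
```

>>> step_arm(steps="0 0 0 0 -1.5 0 1; 0 0 0 0 -2.8 0 1; 0 0 0 0 -2.8 0 1")

```text
time_s: 11.3
ee_pos: [0.5197, 0.0868, 0.2496]
tool_rot: [-0.431, 0.56, -0.56, 0.431]
contact_force: [0.7, 0.8, 0.7]
opening: 0.18
```

```bash
python3 -c "
from h import *
rows([])"
```

```text
now [0.5197 0.0868 0.2496] yaw -104.86 tilt [-1.e-04  0.e+00 -1.e+00] F [0.7 0.8 0.7] T [0.03 0.1  0.57] open 0.18 q [-0.78  0.7   0.91  1.93 -0.72  0.87 -1.32] t 11.3
```

>>> step_arm(steps="0 0 0 0 -1.3 0 1; 0 0 0 0 -1.3 0 1; 0 -0.5 0 0 -1.3 0 1; 0 -1.5 0 0 -1.3 0 1; 0 -3 0 0 -1.3 0 1; 0 -6 0 0 -1.3 0 1; 0 -6 0 0 -1.3 0 1")

```text
time_s: 12.0
ee_pos: [0.5217, 0.086, 0.3137]
tool_rot: [0.435, -0.554, 0.557, -0.439]
contact_force: [0.8, 0.3, -1.8]
opening: 0.18
```

```bash
python3 -c "
from h import *
rows([(.457,-.3206,.31,-70.3)]); s=snap('side','side11')
crop(s,190,110,310,200,6,'c17')
c=s['frame'][155:185,230:258,::-1]; cv2.imwrite('pics/c17b.png',cv2.resize(c,None,fx=16,fy=16,interpolation=cv2.INTER_CUBIC))"
```

```text
now [0.5217 0.086  0.3137] yaw -103.6 tilt [ 7.1e-03  6.0e-04 -1.0e+00] F [ 0.8  0.3 -1.8] T [-0.07 -0.03  0.01] open 0.18 q [-0.83  0.62  0.99  1.86 -0.62  0.99 -1.38] t 12.0
41.04 0.3 3.28 -0.4 -33.3 -0.0
```

View pics/c17.png

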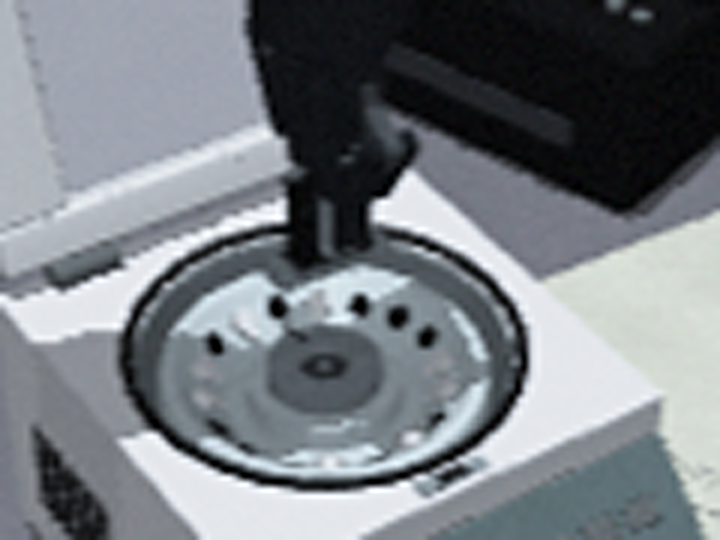

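View pics/c17b.png

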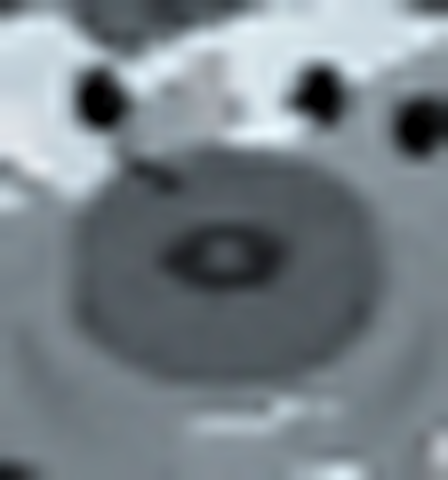

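>>> step_arm(steps="3 0 0 -0.4 -2 0 1; 7 0 0.5 -0.4 -5 0 1; 11 0 1 -0.4 -8 0 1; 15 0 1.2 -0.4 -11 0 1; 19 0 1.5 -0.4 -14 0 1; 23 0 1.8 -0.4 -18 0 1; 27 0 2.2 -0.4 -22 0 1; 31 0 2.5 -0.4 -25 0 1; 35 0 2.8 -0.4 -29 0 1; 38.5 0 3 -0.4 -32 0 1; 41 0.3 3.3 -0.4 -33.3 0 1; 41 0.3 3.3 -0.4 -33.3 0 1")

```text
time_s: 13.25
ee_pos: [0.4543, -0.3239, 0.3081]
tool_rot: [0.578, -0.409, 0.408, -0.576]
contact_force: [-1.4, 0.4, -2.2]
opening: 0.179
```

```bash
python3 -c "
from h import *
rows([(.457,-.3206,.15,-70.3)])"
```

```text
now [ 0.4543 -0.3239  0.3081] yaw -70.63 tilt [-0.0037 -0.0023 -1.    ] F [-1.4  0.4 -2.2] T [0.02 0.04 0.01] open 0.179 q [ 0.1   0.59  0.74  1.79 -0.47  0.95 -0.2 ] t 13.25
-0.24 15.81 0.43 0.2 -0.3 0.1
```

>>> step_arm(steps="-0.2 4 0.4 0.2 -0.3 0 1; -0.2 8 0.4 0.2 -0.3 0 1; -0.2 12 0.4 0.2 -0.3 0 1; -0.2 15 0.4 0.2 -0.3 0 1; -0.2 16.8 0.4 0.2 -0.3 0 1; -0.2 16.8 0.4 0.2 -0.3 0 1; -0.2 16.8 0.4 0.2 -0.3 0 1")

```text
time_s: 13.95
ee_pos: [0.4569, -0.3207, 0.1402]
tool_rot: [0.578, -0.407, 0.407, -0.578]
contact_force: [-1.0, -0.1, -2.1]
opening: 0.181
```

Run:
```python
from h import *
rows([(.457,-.3206,.125,-70.3)])
s=snap('side','side12'); t=snap('top','top12')
a=[cv2.resize(q['frame'][260:315,300:350,::-1],None,fx=7.8,fy=7.8,interpolation=cv2.INTER_CUBIC) for q in(load('side3'),s)]
cv2.imwrite('pics/c18.png',np.hstack(a))
```

```text
now [ 0.4569 -0.3207  0.1402] yaw -70.32 tilt [-1.e-03 -6.e-04 -1.e+00] F [-1.  -0.1 -2.1] T [-0.04  0.    0.02] open 0.181 q [ 0.23  0.8   0.53  1.92 -0.69  0.61 -0.02] t 13.95
-0.0 1.52 0.01 0.1 -0.0 0.0
```

View pics/c18.png

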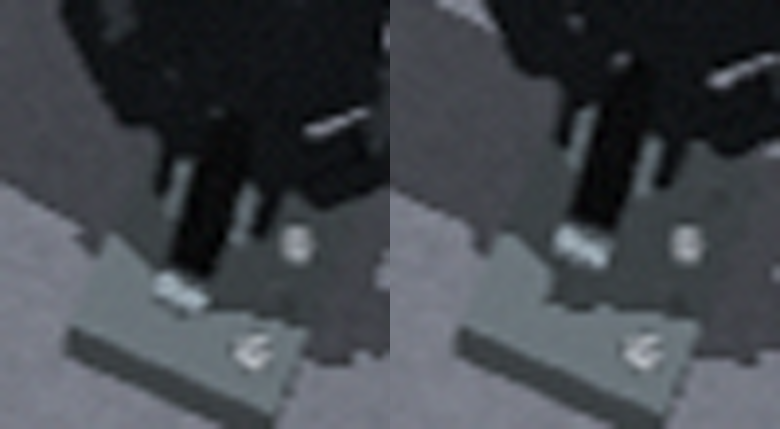

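Run:
```python
from h import *
s=load('side12')
for n,p,yaw,zb,box in(('side3',(.457,-.3206),-70.29,.02,(316,290,330,302)),('side12',(.4569,-.3207),-70.32,.0506,(318,284,332,297))):
    q=load(n); u0,v0,u1,v1=box; g=q['frame'].astype(int).sum(2)/3; m=np.clip(g[v0:v1,u0:u1]-120,0,None); v,u=np.mgrid[v0:v1,u0:u1]
    print(n,'bright centroid',(m*u).sum()/m.sum(),(m*v).sum()/m.sum(),(m>15).sum())
    for d in(-5,0,5):
        R=down(yaw+d); sx=np.cross([0,0,1],R[:,0]); print(d,[proj(q,[*(np.array(p)+sx*e),z]).round(2) for e,z in((-.033,zb+.004),(-.027,zb+.008))])
    print(g[v0:v1,u0:u1].astype(int))
```

```text
side3 bright centroid 322.3363518758086 296.94954721862877 14Traceback (most recent call last):
  File "<stdin>", line 7, in <module>
ValueError: operands could not be broadcast together with shapes (2,) (3,)
```

Run:
```python
from h import *
for n,p,yaw,zb,box in(('side3',(.457,-.3206),-70.29,.02,(316,290,330,302)),('side12',(.4569,-.3207),-70.32,.0506,(318,284,332,297))):
    q=load(n); u0,v0,u1,v1=box; g=q['frame'].astype(int).sum(2)/3; m=np.clip(g[v0:v1,u0:u1]-120,0,None); v,u=np.mgrid[v0:v1,u0:u1]
    print(n,'bright centroid',(m*u).sum()/m.sum(),(m*v).sum()/m.sum(),(m>15).sum())
    for d in(-5,0,5):
        R=down(yaw+d); sx=np.cross([0,0,1],R[:,0])[:2]; print(d,[proj(q,[*(np.array(p)+sx*e),z]).round(2) for e,z in((-.033,zb+.004),(-.027,zb+.008))])
    print(g[v0:v1,u0:u1].astype(int))
```

```text
side3 bright centroid 322.3363518758086 296.94954721862877 14
-5 [array([321.31, 297.92]), array([322.45, 295.48])]
0 [array([322.3, 298.4]), array([323.27, 295.87])]
5 [array([323.33, 298.8 ]), array([324.11, 296.2 ])]
[[ 60  63  67  65  65  60  31   9  11  13  10   9   3  75]
 [ 86  61  63  65  65  52  24  12  12  12   8   5  26  58]
 [113  86  59  63  63  46  17   7  12   9  10   7  44  63]
 [114 111  87  61  59  40  18  10   8   9   7  29  53  65]
 [114 116 113  83  65  69  55  30  20   9   4  28  56  65]
 [114 114 116 107 136 158 120  74  54  32  28  50  63  65]
 [112 114 114 122 148 160 157 116  81  77  62  60  66  61]
 [113 114 114 116 146 161 157 154 155 124  76  66  65  64]
 [115 113 114 100  89 106 139 160 166 169 121  59  62  62]
 [112 114 113 112 105  96  97 100 132 125  79  57  59  60]
 [113 112 114 115 116 111  93  81 102 106 101 110 110 112]
 [113 112 114 113 115 115 111 111 113 112 113 115 116 113]]
side12 bright centroid 324.0484848484849 291.1784511784512 11
-5 [array([322.89, 291.85]), array([324.06, 289.36])]
0 [array([323.91, 292.33]), array([324.89, 289.76])]
5 [array([324.96, 292.74]), array([325.75, 290.09])]
[[ 65  64  67  64  67  46  14   9  11   9   9   9  27  81]
 [ 66  66  63  65  65  39  10  10  11   9   9   3  45  71]
 [ 64  64  64  64  57  25   8   7  14  11  10  19  51  63]
 [ 64  65  65  65  49  26  13  10   7  10   9  37  61  65]
 [ 65  67  64  69  73  59  37  25  20   8  12  45  68  63]
 [ 65  65  62  97 145 122  84  75  55  36  34  55  66  65]
 [ 65  62  63 131 164 158 130  93  83  80  64  60  64  65]
 [ 60  62  70 119 159 165 156 154 135 111  88  62  65  65]
 [ 86  61  67  93 105 120 152 166 166 131  74  61  65  64]
 [115  86  62  58  64  95 105 116 162 133  61  62  64  64]
 [117 117  86  59  60  66  69  77  94  84  62  66  63  66]
 [114 117  96  69  60  60  63  63  62  63  62  66  68  63]
 [116 118  94  61  58  62  63  61  63  64  66  63  63  63]]
```

>>> step_arm(steps="0 0.8 0 0.1 0 0 1; 0 1.5 0 0.1 0 0 1; 0 2.0 0 0.1 0 0 1; 0 2.3 0 0.1 0 0 1; 0 2.5 0 0.1 0 0 1; 0 2.5 0 0.1 0 0 1")

```text
time_s: 14.65
ee_pos: [0.4573, -0.3214, 0.1159]
tool_rot: [-0.578, 0.406, -0.408, 0.578]
contact_force: [0.4, 0.1, -1.6]
opening: 0.183
```

Run:
```python
from h import *
rows([(.457,-.3206,.1096,-70.3)])
```

```text
now [ 0.4573 -0.3214  0.1159] yaw -70.33 tilt [ 0.0023 -0.0013 -1.    ] F [ 0.4  0.1 -1.6] T [ 0.    0.03 -0.05] open 0.183 q [ 0.26  0.84  0.49  1.92 -0.72  0.56  0.01] t 14.65
-0.09 0.63 -0.01 -0.1 -0.0 0.1
```

>>> step_arm(steps="-0.1 0.2 0 -0.1 0 0.1 1; -0.1 0.4 0 -0.1 0 0.1 1; -0.1 0.6 0 -0.1 0 0.1 1; -0.1 0.65 0 -0.1 0 0.1 1; -0.1 0.65 0 -0.1 0 0.1 1; -0.1 0.65 0 -0.1 0 0.1 1")

```text
time_s: 15.25
ee_pos: [0.4571, -0.3204, 0.1096]
tool_rot: [0.578, -0.407, 0.407, -0.578]
contact_force: [0.2, 0.7, 1.1]
opening: 0.181
```

Run:
```python
from h import *
rows([(.457,-.3206,.1096,-70.3)])
s=snap('side','side13')
a=[cv2.resize(q['frame'][260:315,300:350,::-1],None,fx=7.8,fy=7.8,interpolation=cv2.INTER_CUBIC) for q in(load('side3'),s)]
cv2.imwrite('pics/c19.png',np.hstack(a))
```

```text
now [ 0.4571 -0.3204  0.1096] yaw -70.32 tilt [ 3.e-04 -3.e-04 -1.e+00] F [0.2 0.7 1.1] T [0.11 0.1  0.  ] open 0.181 q [ 0.26  0.85  0.48  1.93 -0.73  0.55  0.01] t 15.25
0.01 0.0 -0.01 -0.0 -0.0 0.0
```

View pics/c19.png

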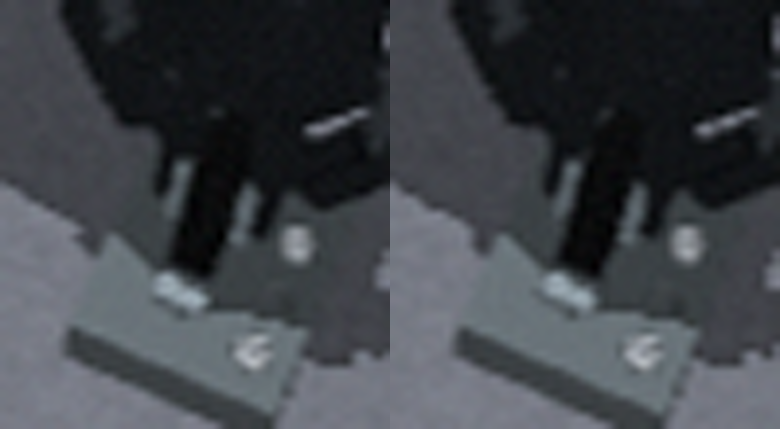

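Seated as at the start, so I'll open the gripper and retreat straight up.

>>> step_arm(steps="0 0 0 0 0 0 0.5; 0 0 0 0 0 0 0; 0 0 0 0 0 0 -1; 0 0 0 0 0 0 -1; 0 0 0 0 0 0 -1; 0 0 0 0 0 0 -1; 0 0 0 0 0 0 -1; 0 -1 0 0 0 0 -1; 0 -4 0 0 0 0 -1; 0 -9 0 0 0 0 -1; 0 -14 0 0 0 0 -1; 0 -18 0 0 0 0 -1")

```text
time_s: 16.5
ee_pos: [0.4568, -0.3209, 0.293]
tool_rot: [0.578, -0.407, 0.408, -0.578]
contact_force: [1.1, -0.7, 0.1]
opening: 1.001
```

>>> step_arm(steps="0 -1 2 0 0 0 -1; 0 -3 6 0 0 0 -1; 0 -3 6 0 0 0 -1; 0 -3 6 0 0 0 -1")

```text
time_s: 16.9
ee_pos: [0.5139, -0.3, 0.3238]
tool_rot: [0.578, -0.406, 0.408, -0.578]
contact_force: [-0.3, 0.2, 0.6]
opening: 1.002
```

Run:
```python
from h import *
rows([])
s=snap('side','side14'); t=snap('top','top14')
a=[cv2.resize(q['frame'][225:320,260:380,::-1],None,fx=3.3,fy=3.3,interpolation=cv2.INTER_CUBIC) for q in(load('side0'),s)]
b=[cv2.resize(q['frame'][155:185,230:268,::-1],None,fx=10.42,fy=8,interpolation=cv2.INTER_CUBIC) for q in(load('side0'),s)]
cv2.imwrite('pics/c20.png',np.vstack([np.hstack(a),np.hstack(b)[:, :792]]))
g=s['frame'].astype(int).sum(2)//3;g0=load('side0')['frame'].astype(int).sum(2)//3
print(abs(g-g0)[284:302,318:334].max())
print(g[290:302,318:332])
```

```text
now [ 0.5139 -0.3     0.3238] yaw -70.24 tilt [ 0.0026 -0.0023 -1.    ] F [-0.3  0.2  0.6] T [-0.02  0.03  0.06] open 1.002 q [ 0.03  0.63  0.74  1.67 -0.48  1.03 -0.29] t 16.9
33
[[121 122 125 113  59   5  14  12  12  13   8  37  97 121]
 [123 122 127  94  33  12  12  14  14   9  29  54 101 125]
 [120 122 118  77  12  10  15  14  14  10  44  64 100 123]
 [121 122 101  57  27  14  10  11   7  34  57  99 120 122]
 [121 120 128 102  59  44  29  12   3  48  66 102 123 122]
 [122 117 150 168 161 144  93  47  40  78 111 121 121 122]
 [121 124 153 168 166 163 163 147  95  98 122 121 123 121]
 [106 114 153 170 165 164 169 172 136 111 124 121 121 123]
 [118 104 101 117 137 162 171 160 133 121 122 122 121 121]
 [121 121 111 104  97 107 136 130 115 121 120 122 121 120]
 [121 121 122 120  99  85 110 113 110 120 123 121 119 121]
 [122 121 121 122 120 116 121 119 119 120 123 120 123 121]]
```

View pics/c20.png

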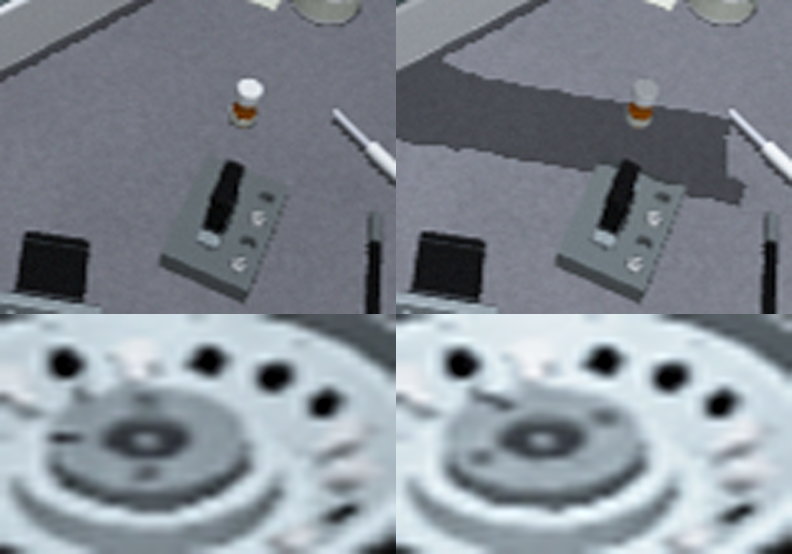

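Run:
```python
from h import *
s=load('side14')
A=atz(s,250.06,167.9,.16);B=atz(s,238.25,172.9,.16);d=A-B
print(np.degrees(np.arctan2(d[1],d[0])),np.linalg.norm(d),(A+B)/2)
manip.job_done()
```

```text
-9.523149990711765 0.04393423238884565 [0.51846894 0.0832192  0.16      ]
the job is handed in; nothing more can be done
```

The rotor is locked and the spanner is back in its block; I handed the job in at about 17 s of the 48 s allowed. The hand-in gives no verdict, so the rest rests on my own checks.

- **Picking up:** I took the spanner standing in the grey block. Its measured grip (about 42 × 16 mm) and bar (about 67 mm) fit the description. The two lying on the bench were left alone.
- **Setting the pins:** Both pins went fully in. The tool height matched the bar resting on the ring, and the upward force there was only about 5 N.
- **Turning:** I turned the ring clockwise until the torque rose from about 0.18 to 2.35 N m, which I took as the stop, then eased off the torque before lifting out.
- **Ring position:** In the last side picture the dark line points at the post. The ring's holes turned about 57° by a coarse pixel measurement. The tool turned 66°, about 5° of which was twist at the stop.
- **Putting back:** The spanner went into the slot at the same height as at pickup, with no jamming force. After release it looks just as it did at the start.
- **Bench and gripper:** The vial, pen and pipette look unmoved in the last close-up. I did not recheck the jar, amber bottle or tube rack, but the arm never worked near them. The gripper ended open, well clear of everything.

The checks disagreed in two places. The two cameras differed by 1–4 mm on absolute positions, so I set the pins using the side camera alone. The ring holes also measured 39 mm apart before the turn, against the true 44 mm; they measured 44 mm at the end.

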